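Press the clip-on lid of a food box shut all round

TASK

The lid of the food box on the shop counter is lying on but not clipped shut: with the fingertips, press down each of its four cream rim sections until all are clicked fully home. Do not pick up or shove the box or anything else, and leave the vase, mug and candle where they stand.

Things in the scene. Friction and masses are not known exactly. Their poses are not given: they have to be found in the camera images.
- food_box: Loose teal food box, 146 x 206 x 66 mm high, about 0.9 kg, on the counter, its 150 x 210 mm lid lying on it. The lid's edge is four cream rim sections, one per side; a red seal shows beneath a section that is up. Between them four fixed teal corner pads (tops 80 mm above the counter). Origin: centre of the underside; x across the short way, y along the long way, z up; yaw within 0.9 rad.
- knob_top (a point): Centre of the top of the round teal knob, 26 mm across, top 94 mm above the counter, fixed in the middle of the lid's pale panel (86 x 146 mm, top 76 mm above the counter, fixed). Not to be used.
- top_near (a point): Centre of the top face of the cream rim section along the long side at the box's own -x; 30 mm wide and 138 mm long, 12 mm thick, at (-60, 0) mm in the box's own x, y. Its top is 92 mm above the counter when up, 82 mm when shut. It moves straight up and down with its section.
- rim_near (a joint): How far the section along the long side at the box's own -x is pressed down, m: 0 up, 0.010 fully home on a firm stop. A tight fit: takes about 8 N straight down anywhere on it, all the way, and stays where it is left. Starts 0 to 5 mm down.
- top_far (a point): Centre of the top face of the cream rim section along the long side at the box's own +x; 30 mm wide and 138 mm long, 12 mm thick, at (60, 0) mm in the box's own x, y. Its top is 92 mm above the counter when up, 82 mm when shut. It moves straight up and down with its section.
- rim_far (a joint): How far the section along the long side at the box's own +x is pressed down, m: 0 up, 0.010 fully home on a firm stop. A tight fit: takes about 8 N straight down anywhere on it, all the way, and stays where it is left. Starts 0 to 5 mm down.
- top_left (a point): Centre of the top face of the cream rim section along the short side at the box's own +y; 30 mm wide and 82 mm long, 12 mm thick, at (0, 90) mm in the box's own x, y. Its top is 92 mm above the counter when up, 82 mm when shut. It moves straight up and down with its section.
- rim_left (a joint): How far the section along the short side at the box's own +y is pressed down, m: 0 up, 0.010 fully home on a firm stop. A tight fit: takes about 8 N straight down anywhere on it, all the way, and stays where it is left. Starts 0 to 5 mm down.
- top_right (a point): Centre of the top face of the cream rim section along the short side at the box's own -y; 30 mm wide and 82 mm long, 12 mm thick, at (0, -90) mm in the box's own x, y. Its top is 92 mm above the counter when up, 82 mm when shut. It moves straight up and down with its section.
- rim_right (a joint): How far the section along the short side at the box's own -y is pressed down, m: 0 up, 0.010 fully home on a firm stop. A tight fit: takes about 8 N straight down anywhere on it, all the way, and stays where it is left. Starts 0 to 5 mm down.
- vase: Loose gold vase, 72 mm across, 130 mm high; origin at the centre of its underside. Bystander.
- mug: Loose white mug, 76 mm across plus its handle, 85 mm high; origin at the centre of its underside. Bystander.
- candle: Loose red candle jar with a brass-coloured cap, 66 mm across, 95 mm high; origin at the centre of its underside. Bystander.

How it is judged:
By the outcome, as a careful person would: the job done as asked, in the order asked, and still so for the second after the job is handed in, with the robot touching nothing.
It also fails if it takes over 48 s, if anything falls off the work surface, if the arm or the gripper's body presses on something with over 40 N, if the wrist force passes 120 N, or if a joint passes its speed limit or range.

ROBOT

A 6-joint arm with a two-finger parallel gripper is mounted at the origin on the work surface. World frame = base frame: x ahead of the robot, y to its left, z up, the work surface at z = 0. Lengths are in m, angles in rad, forces in N, time in s.
With the tool pointing down it reaches from about 0.35 to 1 m from the base axis. Payload 7.1 kg.
Tool frame: the origin (TCP) lies between the finger pads; the fingertips stand 22 mm ahead of it and the grasp point (between the pads) lies 3 mm ahead of it; z points along the fingers, y is the line along which they close (so a half turn about z gives the same grasp; the last joint's range is limited). The gripper opens to 85 mm and grips with 20 to 120 N. Pads are 22 mm wide; open, the fingers measure 114 mm over their backs; the gripper's body (76 mm by 85 mm) begins 54 mm behind the grasp point. The pads swing forward as they close: fully open they stand 13 mm farther back than shut.
Start: joints at [-1.331, 0.423, 1.63, -0, 1.089, -0.019], TCP at [0.16, -0.604, 0.253] pointing down, gripper open.
Joint ranges: [-3, 3], [-0.9, 2.11], [0.09, 2.58], [-1.31, 4.45], [0.11, 2.69], [-2.54, 2.54]. Speed limits (rad/s): [2.39, 2.39, 3.01, 3.14, 3.14, 3.14].

INTERFACE

Orientations are given as a rotation vector (axis times angle).
In Python, from rig import manip gives the robot as it stands. The module is installed in compiled form; this text tells all that it offers. Calls block until the motion is done:
- manip.move_to(position, orientation): joint-space move of the TCP to a pose.
- manip.servo_line(position, orientation=None, rate=0.15): straight line of the TCP; orientation=None keeps the orientation; rate is the mean speed in m/s.
- manip.set_joints(angles): joint-space move.
- manip.command_gripper(opening, f_grip=None): finger opening in m; f_grip is the grip in N (None keeps the last); returns when the fingers have stopped.
- manip.hold(seconds).
- manip.solve_ik(position, orientation): joint angles nearest the present ones, or None.
- manip.camera(name): name is "scene" or "top" or "wrist"; returns a dict with "image" (384x512x3 uint8, red, green, blue), "fx", "fy", "cx", "cy" (pixels), "cam_to_world" (4x4, takes a point from camera to world coordinates); the wrist camera has in their place "mount" (4x4, takes a point from camera to tool coordinates, whose origin is the TCP and whose axes are the flange's). Camera axes: x right, y down, z forward; pixel columns grow to the right and rows downward; lengths in m; the calibration is good to about 2 mm. A picture is of the moment at which its call begins: read the wrist's pose just before it. There is no depth.
A pose or a line that the arm cannot do raises manip.IKError and nothing moves.
- manip.sign_off(): hands the job in; it is judged then, once.
Readings, each from a call of its own:
- manip.get_time(): time.
- manip.get_joint_positions(): joint angles.
- manip.get_joint_vel(): joint speeds.
- manip.get_tau(): joint torques, N m.
- manip.get_position(): TCP position.
- manip.get_ee_rot(): TCP orientation.
- manip.get_contact_force(): force on the tool from outside, world axes, zero at the start.
- manip.get_torque(): the same for the moment, N m.
- manip.get_width(): finger opening in m.
- manip.get_grip_force(): force on a finger pad.
Only numpy, scipy, OpenCV 4.12 (cv2) and the standard library are available. Lean on these libraries where they do the work, as an engineer would, in place of code of your own. Each camera call takes 0.05 s, during which the arm holds its last target. There are 200 camera calls.

## Working session

There is one attempt and no reset: what is moved stays moved. The work goes in short steps, each a Python script; the robot and the scene stay as the last script left them, time stands still between calls to the robot, and variables do not carry over. Pictures are saved under pics/ and viewed, at most 10 in all, crops included, and the job is handed in when it is done.

```bash
mkdir -p pics
python3 - <<'E'
from rig import manip
import cv2,numpy as np
for n in("scene","top"):
    c=manip.camera(n);cv2.imwrite(f"pics/{n}0.png",c["image"][:,:,::-1])
    print(n,c["fx"],c["fy"],c["cx"],c["cy"],np.round(c["cam_to_world"],4).tolist())
    np.savez(f"{n}.npz",**c)
print(manip.get_time(),manip.get_ee_rot(),manip.get_width())
E
```

```text
scene 390.2268610241489 390.2268610241489 256.4332310024243 190.16307433132954 [[-0.1582, 0.7883, -0.5946, 1.2241], [0.9874, 0.1268, -0.0945, 0.1686], [0.0009, -0.6021, -0.7984, 0.9397], [0.0, 0.0, 0.0, 1.0]]
top 393.362186322188 393.362186322188 258.86290312045713 192.42775663965216 [[-0.0065, -0.9953, 0.0965, 0.5092], [-0.9998, 0.0048, -0.0176, 0.0994], [0.0171, -0.0966, -0.9952, 0.9996], [0.0, 0.0, 0.0, 1.0]]
0.1 [-3.11393967e+00 -4.05221990e-01  2.51082887e-04] 0.08568190334601913
```

View pics/scene0.png

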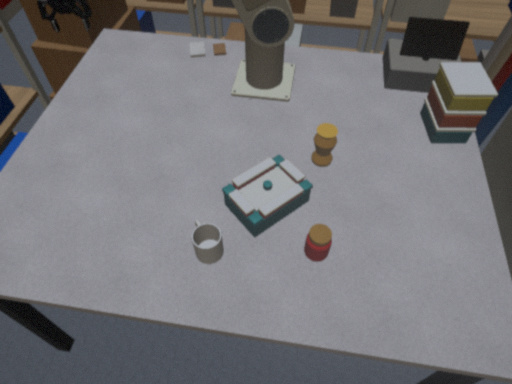

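View pics/top0.png

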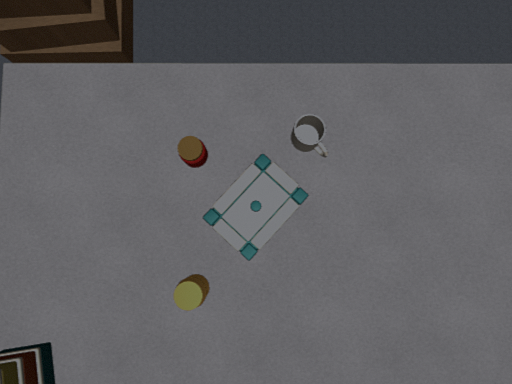

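Top view: the knob is at about (256,206) and the teal corner pads at (263,162), (300,196), (249,251) and (212,217). The vase (189,295), candle (192,150) and mug (308,133) are all clear of the box. Next I triangulate the knob and find the yaw.

```bash
cat > h.py <<'E'
import numpy as np,cv2
from scipy.spatial.transform import Rotation as R
def ray(c,T,u,v):
    d=T[:3,:3]@[(u-c["cx"])/c["fx"],(v-c["cy"])/c["fy"],1]
    return T[:3,3],d/np.linalg.norm(d)
def onz(c,T,uv,z):
    o,d=ray(c,T,*uv);return o+d*(z-o[2])/d[2]
def tri(rs):
    A=sum(np.eye(3)-np.outer(d,d) for o,d in rs);b=sum((np.eye(3)-np.outer(d,d))@o for o,d in rs)
    p=np.linalg.solve(A,b);return p,max(np.linalg.norm((np.eye(3)-np.outer(d,d))@(p-o)) for o,d in rs)
def blobs(img,lo,hi,amin=20):
    m=cv2.inRange(cv2.cvtColor(img,cv2.COLOR_RGB2HSV),lo,hi)
    m=cv2.morphologyEx(m,cv2.MORPH_OPEN,np.ones((3,3),np.uint8))
    n,_,s,c=cv2.connectedComponentsWithStats(m)
    return [(np.round(c[i],1),s[i,4]) for i in range(1,n) if s[i,4]>=amin]
def down(psi): # tool z down, tool y along angle psi
    y=np.array([np.cos(psi),np.sin(psi),0]);z=np.array([0,0,-1.]);return R.from_matrix(np.c_[np.cross(y,z),y,z]).as_rotvec()
TEAL=((80,90,40),(100,255,255))
E
python3 - <<'E'
from h import *
cs={n:dict(np.load(n+".npz")) for n in("scene","top")}
for n,c in cs.items():
    for b in blobs(c["image"],*TEAL):
        if 150<b[0][0]<350: print(n,b,[np.round(onz(c,c["cam_to_world"],b[0],z)[:2],4) for z in (.08,.094)])
from rig import manip
c=manip.camera("wrist");print(c["mount"].round(4).tolist(),c["fx"],manip.get_position())
E
```

```text
scene (array([278.1, 158.7]), np.int32(35)) [array([0.4595, 0.1114]), array([0.4719, 0.1123])]
scene (array([267.1, 183.8]), np.int32(35)) [array([0.5572, 0.0928]), array([0.568, 0.094])]
scene (array([305.6, 184.8]), np.int32(64)) [array([0.5436, 0.1993]), array([0.5547, 0.1988])]
scene (array([228.1, 188.6]), np.int32(62)) [array([ 0.591 , -0.0114]), array([ 0.6013, -0.0085])]
scene (array([255. , 217.8]), np.int32(109)) [array([0.674 , 0.0775]), array([0.683, 0.079])]
top (array([262.2, 162.5]), np.int32(165)) [array([0.6696, 0.0748]), array([0.6671, 0.0751])]
top (array([298.6, 195.2]), np.int32(178)) [array([ 0.5915, -0.0103]), array([ 0.5902, -0.0086])]
top (array([255.5, 205.6]), np.int32(80)) [array([0.5675, 0.0912]), array([0.5666, 0.0913])]
top (array([212. , 216.3]), np.int32(185)) [array([0.5431, 0.1927]), array([0.5426, 0.1913])]
top (array([248.4, 250. ]), np.int32(195)) [array([0.4647, 0.1082]), array([0.4653, 0.1081])]
[[-0.0002, -0.9602, -0.2794, 0.0716], [1.0, -0.0003, 0.0005, 0.0005], [-0.0005, -0.2794, 0.9602, -0.1209], [0.0, 0.0, 0.0, 1.0]] 334.6333069689335 [ 0.1598798  -0.60381318  0.25272439]
```

```bash
cat >> h.py <<'E'
C=np.array([.567,.0914]);YAW=.82
ex=np.array([np.cos(YAW),np.sin(YAW)]);ey=np.array([-ex[1],ex[0]])
SEC=dict(near=-.06*ex,far=.06*ex,left=.09*ey,right=-.09*ey)
E
python3 - <<'E'
from h import *
from rig import manip
q0=manip.get_joint_positions()
for k in range(-2,3):
    psi=YAW+k*np.pi/2
    for z in(.12,.28):
        q=manip.solve_ik([*C,z],down(psi));print(k,z,None if q is None else np.round(q,2))
manip.command_gripper(0.0,20)
print(manip.get_time(),manip.get_width())
E
```

```text
-2 0.12 [0.14 0.53 1.82 0.   0.78 2.46]
-2 0.28 [0.14 0.32 1.72 0.   1.1  2.46]
-1 0.12 [ 0.14  0.53  1.82 -0.    0.78  0.89]
-1 0.28 [ 0.14  0.32  1.72 -0.    1.1   0.89]
0 0.12 [ 0.14  0.53  1.82  0.    0.78 -0.68]
0 0.28 [ 0.14  0.32  1.72  0.    1.1  -0.68]
1 0.12 [ 0.14  0.53  1.82  0.    0.78 -2.25]
1 0.28 [ 0.14  0.32  1.72  0.    1.1  -2.25]
2 0.12 [0.14 0.53 1.82 0.   0.78 2.46]
2 0.28 [0.14 0.32 1.72 0.   1.1  2.46]
0.9167 -0.000181827925990921
```

Run:
```python
from h import *
from rig import manip
manip.move_to([*C,.27],down(YAW))
p=manip.get_position();r=manip.get_ee_rot()
c=manip.camera("wrist");T=np.eye(4);T[:3,:3]=R.from_rotvec(r).as_matrix();T[:3,3]=p;T=T@c["mount"]
cv2.imwrite("pics/w1.png",c["image"][:,:,::-1])
for b in blobs(c["image"],*TEAL,60):
    w=[onz(c,T,b[0],z)[:2]-C for z in(.08,.094)]
    print(b,[np.round([x@ex,x@ey],4) for x in w])
print(manip.get_time(),p,manip.get_contact_force())
```

```text
(array([320.3,  76.7]), np.int32(1499)) [array([0.0573, 0.0869]), array([0.0547, 0.0861])]
(array([195.2, 146.3]), np.int32(2614)) [array([-0.0556,  0.026 ]), array([-0.0531,  0.028 ])]
(array([255.3, 175.3]), np.int32(552)) [array([ 0.0002, -0.0016]), array([0.0002, 0.0016])]
(array([311.7, 255.5]), np.int32(845)) [array([ 0.0577, -0.0855]), array([ 0.0551, -0.0785])]
3.8 [0.56712596 0.09066755 0.26997011] [ 0.39090668  0.05984477 -0.32911768]
```

View pics/w1.png

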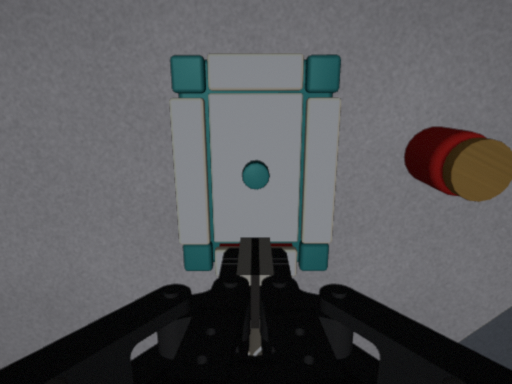

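The wrist view shows the box square in the image: knob at (255,175), pads at the corners, and a red seal visible at (255,245) under the "right" section. The pose agrees to about 2 mm, so I press "far" first, in small steps under force control.

```bash
cat >> h.py <<'E'
def press(name,fmax=25):
    from rig import manip
    xy=C+SEC[name];o=down(YAW)
    manip.move_to([*xy,.15],o);manip.servo_line([*xy,.119],o,rate=.06)
    manip.hold(.1);f0=manip.get_contact_force()[2];log=[];z=.119
    while z>.098:
        z-=.001;manip.servo_line([*xy,z],o,rate=.03)
        f=manip.get_contact_force()[2]-f0;a=manip.get_position()[2];log.append((round(z*1e3,1),round(a*1e3,1),round(f,1)))
        if abs(f)>fmax: break
    manip.hold(.2);log.append((round(manip.get_position()[2]*1e3,1),round(manip.get_contact_force()[2]-f0,1)))
    manip.servo_line([*xy,.15],o,rate=.1)
    print(name,log,manip.get_time())
E
python3 -c "
from h import *
press('far')"
```

```text
far [(118.0, np.float64(118.1), np.float64(0.2)), (117.0, np.float64(116.9), np.float64(1.3)), (116.0, np.float64(115.9), np.float64(-0.3)), (115.0, np.float64(114.9), np.float64(0.1)), (114.0, np.float64(113.9), np.float64(0.1)), (113.0, np.float64(112.9), np.float64(0.7)), (112.0, np.float64(111.9), np.float64(0.3)), (111.0, np.float64(111.2), np.float64(2.2)), (110.0, np.float64(110.4), np.float64(5.1)), (109.0, np.float64(109.6), np.float64(6.5)), (108.0, np.float64(108.6), np.float64(6.2)), (107.0, np.float64(107.6), np.float64(5.7)), (106.0, np.float64(106.6), np.float64(7.0)), (105.0, np.float64(105.6), np.float64(6.8)), (104.0, np.float64(104.6), np.float64(6.4)), (103.0, np.float64(104.0), np.float64(10.4)), (102.0, np.float64(103.9), np.float64(17.8)), (101.0, np.float64(103.8), np.float64(24.4)), (100.0, np.float64(103.7), np.float64(33.1)), (np.float64(103.7), np.float64(33.2))] 10.7667
```

```bash
python3 -c "
from h import *
from rig import manip
for n in('left','near','right'): press(n)
manip.move_to([*(C),.27],down(YAW))
cs=manip.camera('top');cv2.imwrite('pics/top2.png',cs['image'][:,:,::-1])
c=manip.camera('scene');cv2.imwrite('pics/s2.png',cv2.resize(c['image'][130:290,180:350,::-1],None,fx=3.5,fy=3.5))
manip.command_gripper(0.0)
c=manip.camera('wrist');cv2.imwrite('pics/w2.png',c['image'][:,:,::-1])
print(blobs(c['image'],*TEAL,60),manip.get_time())
" | sed 's/np.float64(\([-0-9.]*\))/\1/g'
```

```text
left [(118.0, 118.2, 0.3), (117.0, 117.0, -0.7), (116.0, 115.9, -0.5), (115.0, 114.9, -0.7), (114.0, 113.9, 0.3), (113.0, 112.9, -0.2), (112.0, 111.9, 0.8), (111.0, 110.9, -0.3), (110.0, 110.2, 2.7), (109.0, 109.3, 4.1), (108.0, 108.3, 5.3), (107.0, 107.4, 6.2), (106.0, 106.4, 5.5), (105.0, 105.4, 6.5), (104.0, 104.4, 5.8), (103.0, 103.9, 12.1), (102.0, 103.8, 22.9), (101.0, 103.7, 34.2), (103.7, 34.6)] 17.3833
near [(118.0, 118.2, 0.1), (117.0, 117.0, -0.5), (116.0, 115.9, -0.6), (115.0, 114.9, -0.3), (114.0, 113.9, -0.5), (113.0, 113.2, 3.7), (112.0, 112.3, 5.3), (111.0, 111.3, 5.6), (110.0, 110.3, 5.4), (109.0, 109.3, 5.8), (108.0, 108.3, 6.0), (107.0, 107.4, 5.0), (106.0, 106.3, 5.5), (105.0, 105.3, 6.2), (104.0, 104.4, 5.4), (103.0, 103.9, 12.5), (102.0, 103.8, 23.1), (101.0, 103.7, 34.7), (103.7, 33.3)] 24.0
right [(118.0, 118.2, -0.5), (117.0, 117.0, -1.2), (116.0, 115.9, -0.7), (115.0, 114.9, -0.2), (114.0, 114.0, -1.4), (113.0, 112.9, -0.3), (112.0, 112.1, -0.1), (111.0, 111.4, 4.6), (110.0, 110.6, 5.3), (109.0, 109.6, 5.1), (108.0, 108.6, 5.5), (107.0, 107.6, 6.7), (106.0, 106.6, 6.5), (105.0, 105.6, 6.2), (104.0, 104.6, 7.0), (103.0, 104.0, 9.4), (102.0, 103.9, 16.6), (101.0, 103.8, 23.8), (100.0, 103.8, 32.7), (103.8, 31.3)] 30.875
[(array([189.8,  76.6]), np.int32(1465)), (array([321. ,  76.6]), np.int32(1498)), (array([255.6, 176.3]), np.int32(554)), (array([198.4, 256.7]), np.int32(805)), (array([312.5, 256.7]), np.int32(860))] 31.8917
```

View pics/w2.png

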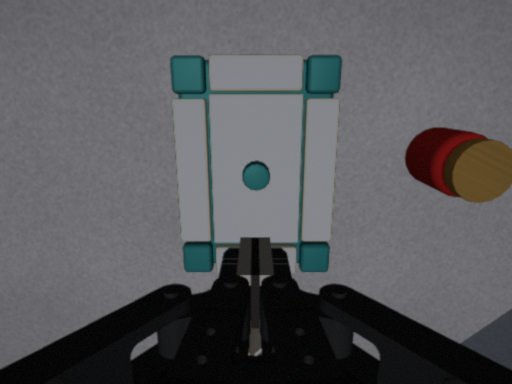

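View pics/s2.png

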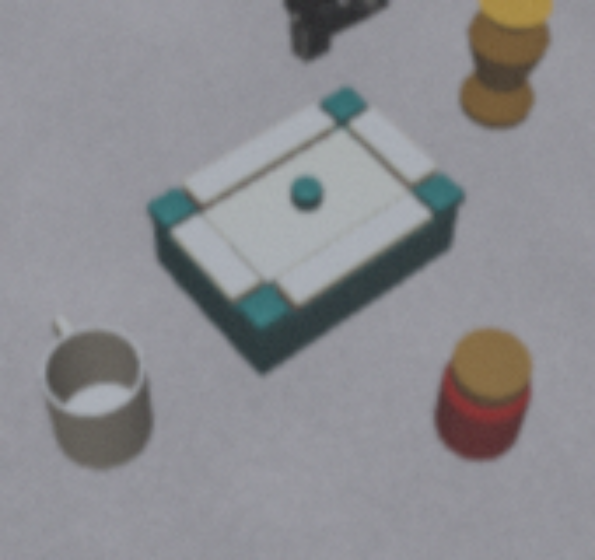

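Both views show all four cream sections flush (knob at (255,176)). No red seal is visible, and the box and bystanders haven't moved. Every press ended on the firm stop at 82 mm.

```bash
python3 -c "
from rig import manip
print(manip.sign_off(),manip.get_time())"
```

```text
the job is handed in; nothing more can be done
the job is handed in; nothing more can be done
```

All four rim sections are pressed fully home onto their firm stops at 82 mm, with the box, vase, mug and candle left where they stood; handed in at about 32 s of the 48 s limit.

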